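# Make room beside the pot: salt into the seasoning row, lid beside the pot

## Task

Get the pot that stands on the worktop ready for seasoning (not the like one on the hob). The salt shaker stands in the way beside it: first stand the shaker upright in the seasoning row on the right, midway between the tin and the spice jar there and in line with them. Then take the glass lid off the pot, keeping it level, and lay it knob up on the worktop beside the pot, on the side that faces the seasonings, squarely midway between the pot's two ears and with a gap of about 3 cm between lid and pot; set both things down gently without dropping them, and leave the pot and everything else where it stands.

Things in the scene. Friction and masses are not known exactly. Their poses are not given: they have to be found in the camera images.
- salt_shaker: Clear salt shaker with a grey domed top, round, 44 mm in diameter up to a height of 66 mm, 34 mm at the domed top, 90 mm tall, about 0.1 kg. Origin: centre of its underside, z up. It starts upright on the worktop, 80 to 170 mm clear of the pot's wall, on the side that faces the tin and the jar, where the lid must go.
- spice_jar: Round spice jar with a screw cap, 46 mm in diameter, 105 mm tall, standing on the worktop on the robot's right. Origin: centre of its underside. Its x axis lies along the line through jar and tin (the tin may be on its +x or its -x side). Not to be moved.
- food_tin: Low round food tin, 75 mm in diameter, 58 mm tall, standing about 200 mm (centre to centre) from the spice jar, so that between the two there is a free gap of about 140 mm. Tin and jar may stand in either order. Origin: centre of its underside. Not to be moved. (A like tin at the back, by the wall, plays no part.)
- pot: Two-eared cooking pot, standing on the worktop on the robot's left, with the lid on (a like pot on the hob, further left, plays no part). Wall 190 mm in diameter (197 mm at the rim), rim 118 mm above the worktop; two dark ears facing away from each other, 99 to 114 mm above the worktop, reaching out to 157 mm from the centre. 1.2 kg nominal. Origin: centre of its underside. Not to be moved.
- pot_side (a point): Point at the centre of the pot's underside, turned with its ears: its y axis runs along the line through both ears, its x axis is square to that line and points out between the ears, horizontally, to the side that faces the tin and the jar (roughly world -y).
- pot_lid: Round glass pot lid, 194 mm in diameter, 57 mm tall in all: flat rim, dome up to 26 mm, neck 26 mm wide from 26 to 38 mm, knob 33 mm in diameter from 38 to 57 mm above its underside. About 0.36 kg. Origin: centre of its underside, z up through the knob. It starts lying loose on the pot's rim, underside 118 mm above the worktop; pinch the knob from above to lift it.
- garlic: Bystander: the nearest of several garlic bulbs, 56 mm, loose, behind the work area. Not to be moved.

How it is judged:
By the outcome, as a careful person would: the job done as asked, in the order asked, and still so for the second after the job is handed in, with the robot touching nothing.
It also fails if it takes over 72 s, if anything falls off the work surface, if the arm or the gripper's body presses on something with over 40 N, if the wrist force passes 120 N, or if a joint passes its speed limit or range.

## Robot

A 6-joint arm with a two-finger parallel gripper is mounted at the origin on a cart in front of the work surface, level with it; the furniture and walls round the work are solid. World frame = base frame: x ahead of the robot, y to its left, z up, the work surface at z = 0. Lengths are in m, angles in rad, forces in N, time in s.
With the tool pointing down it reaches from about 0.3 to 0.95 m from the base axis. Payload 3.1 kg.
Tool frame: the origin (TCP) lies between the finger pads; the fingertips stand 11 mm ahead of it and the grasp point (between the pads) lies 8 mm behind it; z points along the fingers, y is the line along which they close (so a half turn about z gives the same grasp; the last joint's range is limited). The gripper opens to 85 mm and grips with 20 to 120 N. Pads are 22 mm wide; open, the fingers measure 114 mm over their backs; the gripper's body (76 mm by 85 mm) begins 54 mm behind the grasp point. The pads swing forward as they close: fully open they stand 13 mm farther back than shut.
Start: joints at [-1.322, 0.308, 1.634, -0, 1.2, -0.07], TCP at [0.196, -0.594, 0.215] pointing down, gripper open.
Joint ranges: [-3.06, 3.06], [-0.79, 1.96], [0.05, 2.63], [-1.19, 4.34], [0.05, 2.64], [-2.94, 2.94]. Speed limits (rad/s): [2.79, 2.79, 3.14, 3.14, 3.14, 3.14].

## Interface

Orientations are given as a unit quaternion [x, y, z, w].
In Python, from cell import ctrl, imaging, hand_in gives the robot as it stands (ctrl), with the cameras (imaging) and the job as plain functions.
- The arm moves only by the tool step_hand, called after "Request:" as name(argument=value, ...) on one line, values as JSON. Schema: {"type":"object","properties":{"steps":{"type":"object","properties":{"sx":{"type":"array","items":{"type":"number"},"minItems":1,"maxItems":10},"sy":{"type":"array","items":{"type":"number"},"minItems":1,"maxItems":10},"sz":{"type":"array","items":{"type":"number"},"minItems":1,"maxItems":10},"rz":{"type":"array","items":{"type":"number"},"minItems":1,"maxItems":10},"jaw":{"type":"array","items":{"type":"number"},"minItems":1,"maxItems":10}},"additionalProperties":false,"required":["sx","sy","sz","rz","jaw"]},"clamp_n":{"type":"number"},"only":{"type":"string"},"quiet":{"type":"boolean"},"lines":{"type":"string"}},"required":["steps"],"additionalProperties":false}. steps is an object with one list for each field, all of the same length, 1 to 10, a row being the entries at one place: sx, sy, sz (the shift in m), rz (a turn about the tool's z in rad), jaw (the opening from 0.0 (shut) to 1.0 (fully open)); each row shifts and turns the commanded pose from where the row before left it, along the tool's axes as they then stand; what a row does not reach is not made up. A row lasts 1/8 s, in which the tool goes at most 0.0625 m and 0.188 rad, less where a joint would pass 70% of its speed; a pose out of reach is approached as far as the arm can. The fingers move at their own pace and stop on an object; clamp_n is the grip in N (left out, the last holds). Time passes only in rows, so rows that do not move let the fingers close. The tool returns the time, the measured TCP pose, the force, the opening and the grip force at its end. only (a regular expression) keeps the lines of the reply that match it, lines (a string "A,B") keeps lines A to B, and quiet returns only ok. Input that does not fit is refused with a message, and nothing moves.
- ctrl.read_state(): the state, without advancing time (a new reading comes with each control period).
- imaging.capture(name): name is "side" or "top"; returns (picture, depth): 420x560x3 uint8, red, green, blue; 420x560 float32, m along the optical axis (not along the pixel's ray), 0 where there is no reading.
- imaging.get_calibration(name): a dict with "K" (3x3 intrinsics, pixels), "rvec" (rotation vector, rad) and "tvec" (3), from world to camera coordinates, as OpenCV has them. Camera axes: x right, y down, z forward; pixel columns grow to the right and rows downward; lengths in m; the calibration is good to about 2 mm. A picture is of the moment at which its call begins. get_calibration takes no time and is no camera call.
- hand_in(): hands the job in; it is judged then, once.
The state is a dict: "clock": time; "q": joint angles; "qvel": joint speeds; "joint_efforts": joint torques, N m; "position": TCP position; "tool_rot": TCP orientation; "force": force on the tool from outside, world axes, zero at the start; "ft_torque": the same for the moment, N m; "finger_gap": opening from 0.0 (shut) to 1.0 (fully open); "grip_force": force on a finger pad.
Only numpy, scipy, OpenCV 4.12 (cv2) and the standard library are available. Lean on these libraries where they do the work, as an engineer would, in place of code of your own. Each camera call takes 0.05 s, during which the arm holds its last target. There are 200 camera calls.

## Working session

There is one attempt and no reset: what is moved stays moved. The work goes in short steps, Python scripts to look and compute and a tool call to move; the robot and the scene stay as the last step left them, time stands still between calls to the robot, and variables do not carry over. Pictures are saved under pics/ and viewed, at most 10 in all, crops included, and the job is handed in when it is done.

```bash
ls; mkdir -p pics; python3 - <<'E'
from cell import ctrl, imaging, hand_in
import cv2,numpy as np
for n in ("side","top"):
    p,d=imaging.capture(n); cv2.imwrite(f"pics/{n}0.png",p[:,:,::-1]); np.savez(f"pics/{n}0.npz",p=p,d=d)
    c=imaging.get_calibration(n); print(n,np.round(c["K"],1).tolist(),np.round(c["rvec"],3),np.round(c["tvec"],3))
    R=cv2.Rodrigues(np.array(c["rvec"],float))[0]; print(-R.T@np.ravel(c["tvec"]),R[2])
s=ctrl.read_state(); print(s)
E
```

```text
cell.py
pics
side [[399.6, 0.0, 275.0], [0.0, 399.6, 206.2], [0.0, 0.0, 1.0]] [ 1.487 -2.365  0.663] [0.247 0.591 0.646]
[0.27260706 0.15595713 0.8538499 ] [ 0.45514403 -0.23484525 -0.85888976]
top [[467.8, 0.0, 280.7], [0.0, 467.8, 215.2], [0.0, 0.0, 1.0]] [ 1.544 -2.174  0.723] [0.19  0.549 0.86 ]
[-0.01825748  0.19713032  1.01876014] [ 0.57326853 -0.19011683 -0.79700613]
{'clock': 0.1, 'q': array([-1.32169834e+00,  3.08908545e-01,  1.63506921e+00,  2.00740305e-05,
        1.19971129e+00, -6.97035518e-02]), 'qvel': array([ 4.86118775e-04, -2.16412405e-03, -3.31885176e-03, -1.26275659e-03,
        5.83828806e-05,  3.45466999e-04]), 'joint_efforts': array([ 3.26173522e-04, -4.16407728e+01, -2.77644825e+01, -2.57600226e-05,
        3.99758021e-03, -8.08113555e-06]), 'position': array([ 0.19567664, -0.59275118,  0.21416306]), 'tool_rot': array([ 9.87322611e-01,  1.58722912e-01, -8.45819357e-05, -1.04482110e-03]), 'force': array([-0.04041752, -0.14959545,  0.5416331 ]), 'ft_torque': array([ 0.05573048, -0.00026034,  0.03724381]), 'grip_force': 0.0, 'finger_gap': 0.9977336858176918}
```

View pics/side0.png

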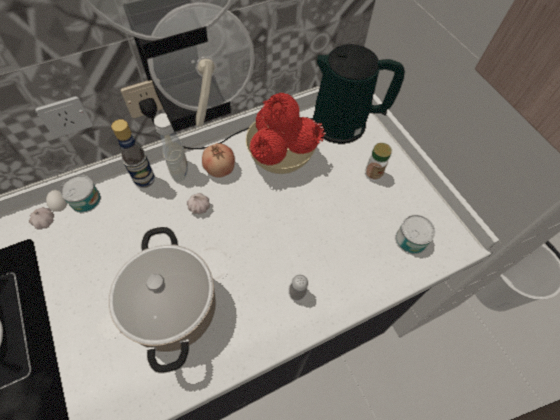

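View pics/top0.png

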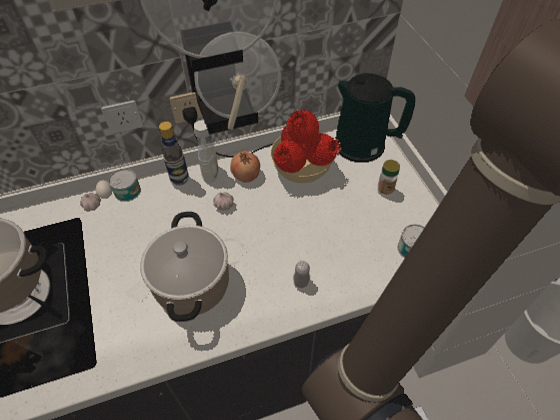

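Side view: lidded pot at about (162,295), knob (155,283), ears at (160,238) and (168,355), shaker (299,287), tin (415,234), jar (379,161). Top view: knob (181,249), ears (186,221) and (184,306), shaker (302,272), jar (389,178); the arm partly hides the tin (411,240).

```bash
cat > h.py <<'E'
import cv2,numpy as np
from cell import ctrl, imaging, hand_in
from scipy.optimize import least_squares
def cal(n):
    c=imaging.get_calibration(n); R=cv2.Rodrigues(np.array(c["rvec"],float))[0]; t=np.ravel(c["tvec"]); return np.array(c["K"]),R,t
def cloud(n,d):
    K,R,t=cal(n); v,u=np.mgrid[:d.shape[0],:d.shape[1]]
    P=np.stack([(u-K[0,2])/K[0,0]*d,(v-K[1,2])/K[1,1]*d,d],-1)
    X=(P-t)@R; X[d==0]=np.nan; return X
def ray(n,uv,z):
    K,R,t=cal(n); uv=np.atleast_2d(uv).astype(float); o=-R.T@t
    d=np.c_[(uv-K[:2,2])/K[0,0],np.ones(len(uv))]@R
    return o+d*((z-o[2])/d[:,2:])
def fitc(xy,r=None):
    m=np.median(xy,0)
    f=(lambda p:np.hypot(*(xy-p[:2]).T)-(r or p[2]))
    s=least_squares(f,[*m,r or .03][:2 if r else 3],loss='soft_l1',f_scale=.002); return s.x,np.sqrt(np.mean(s.fun**2))
def tri(ua,ub):
    P=[];
    for n in("side","top"):
        K,R,t=cal(n);P.append(K@np.c_[R,t])
    X=cv2.triangulatePoints(P[0],P[1],np.array(ua,float).reshape(2,1),np.array(ub,float).reshape(2,1));return (X[:3]/X[3]).ravel()
E
python3 - <<'E'
from h import *
np.set_printoptions(precision=4,suppress=True)
pix={"side":dict(table=(250,270),shaker=(299,287),tin=(415,234),jar=(379,161),knob=(155,283),pot=(162,295)),"top":dict(table=(250,240),shaker=(302,272),jar=(389,178),tin=(411,240),knob=(181,249),pot=(185,265))}
for n in pix:
    z=np.load(f"pics/{n}0.npz"); X=cloud(n,z["d"])
    for k,(u,v) in pix[n].items():
        w=130 if k=="pot" else 30
        v0,v1,u0,u1=max(v-w,0),v+w,max(u-w,0),u+w
        Q=X[v0:v1,u0:u1].reshape(-1,3); Q=Q[np.isfinite(Q[:,2])]
        c=X[v,u]
        if k=="table": print(n,k,np.median(Q,0));continue
        rad=.18 if k=="pot" else .045
        Q=Q[(np.hypot(*(Q[:,:2]-c[:2]).T)<rad)&(Q[:,2]>.012)]
        h,e=np.histogram(Q[:,2],np.arange(.01,.2,.01))
        print(n,k,c,"n",len(Q),"zmax",np.percentile(Q[:,2],[90,97,99.5]),h)
E
```

```text
side table [ 0.5995  0.048  -0.0001]
side shaker [ 0.49   -0.0152  0.0855] n 434 zmax [0.0879 0.0895 0.0909] [ 12  19  55  48  46  21  52 174   7   0   0   0   0   0   0   0   0   0]
side tin [ 0.4956 -0.3151  0.0545] n 994 zmax [0.0565 0.0577 0.0592] [ 57  73  81  78 703   2   0   0   0   0   0   0   0   0   0   0   0   0]
side jar [ 0.6876 -0.3376  0.0831] n 664 zmax [0.1056 0.1067 0.1076] [ 32  39  55  45  46  56  62  42  52 235   0   0   0   0   0   0   0   0]
side knob [0.5819 0.231  0.1739] n 1815 zmax [0.1719 0.1741 0.1757] [   0    0    0    0    0    0    0    0    0    0    0    0  486 1072
    3   35  219    0]
side pot [0.5692 0.23   0.1412] n 9872 zmax [0.141  0.1454 0.1743] [   0    6   61   56   72  102   99  112  107  472 1083 2859 3481 1105
    3   35  219    0]
top table [ 0.6645  0.0574 -0.0006]
top shaker [ 0.4863 -0.0201  0.0782] n 386 zmax [0.0871 0.089  0.0901] [ 20  31  46  47  47  26  49 117   3   0   0   0   0   0   0   0   0   0]
top jar [ 0.68   -0.3417  0.078 ] n 553 zmax [0.105  0.1062 0.1078] [ 24  38  43  47  42  45  56  37  44 177   0   0   0   0   0   0   0   0]
top tin [ 0.4946 -0.3122  0.0549] n 414 zmax [0.0565 0.0578 0.0586] [ 15  35  30  36 298   0   0   0   0   0   0   0   0   0   0   0   0   0]
top knob [0.5763 0.2279 0.1713] n 1121 zmax [0.1706 0.1739 0.1757] [  0   0   0   0   0   0   0   0   0   0   0   0 446 506  11  37 121   0]
top pot [0.556  0.2294 0.1373] n 6729 zmax [0.1402 0.1449 0.1739] [  22   36   82  104  108  125  129  136  167  440  790 1778 2105  538
   11   37  121    0]
```

```bash
cat > m.py <<'E'
from h import *
np.set_printoptions(precision=4,suppress=True)
def pts(n,z,c,rad,z0,z1):
    X=cloud(n,z["d"]); m=(np.hypot(X[...,0]-c[0],X[...,1]-c[1])<rad)&(X[...,2]>z0)&(X[...,2]<z1); return X[m],z["p"][m].astype(int)
def disc(n,z,c,rad,z0,z1):
    Q,_=pts(n,z,c,rad,z0,z1)
    if len(Q)<10: return None
    (x,y),r=cv2.minEnclosingCircle(Q[:,:2].astype(np.float32)); return np.r_[x,y,r,Q[:,:2].mean(0),np.median(Q[:,2])]
def allm(n,z):
    for k,a in dict(jar=((.683,-.34),.05,.1,.12),tin=((.495,-.312),.06,.05,.065),knob=((.578,.229),.04,.165,.19),shtop=((.488,-.018),.04,.083,.1)).items():
        print(n,k,disc(n,z,*a))
    for k,c in dict(jar=(.683,-.34),shaker=(.488,-.018)).items():
        Q,_=pts(n,z,c,.045,.02,.06 if k=="shaker" else .08); print(n,k,"wall",*fitc(Q[:,:2],.022 if k=="shaker" else .023))
    Q,C=pts(n,z,(.575,.229),.18,.09,.125)
    r=np.hypot(Q[:,0]-.575,Q[:,1]-.229); m=(C.max(1)<70)&(r>.105); E=Q[m]
    lab=E[:,0]>.575
    a,b=[(E[lab==s,:2]) for s in(True,False)]
    for s,e in(("far",a),("near",b)): print(n,"ear",s,len(e),e.mean(0),"r",np.hypot(*(e-[.575,.229]).T).max())
    Q,C=pts(n,z,(.575,.229),.115,.112,.124); r=np.hypot(Q[:,0]-.575,Q[:,1]-.229);Q=Q[r>.085]
    print(n,"rim",disc(n,z,(.575,.229),.106,.113,.124))
E
python3 - <<'E'
from m import *
for n in("side","top"): allm(n,np.load(f"pics/{n}0.npz"))
E
```

```text
side jar [ 0.7009 -0.3515  0.0241  0.6998 -0.3502  0.1049]
side tin [ 0.5017 -0.3291  0.0386  0.5018 -0.3287  0.0546]
side knob [0.5848 0.2304 0.0163 0.5833 0.2302 0.1731]
side shtop [ 0.5002 -0.0231  0.0144  0.4993 -0.023   0.0869]
side jar wall [ 0.6775 -0.3205] 0.008180026070078132
side shaker wall [0.4765 0.0007] 0.008354834938863591
side ear far 263 [0.7065 0.2024] r 0.15160543345335606
side ear near 376 [0.46   0.2603] r 0.13353146941480684
side rim [0.5855 0.2309 0.0987 0.5631 0.2313 0.1211]
top jar [ 0.6992 -0.352   0.0249  0.697  -0.3512  0.1041]
top tin [ 0.5032 -0.327   0.0387  0.5113 -0.3216  0.0542]
top knob [0.5812 0.229  0.0167 0.5797 0.2298 0.1723]
top shtop [ 0.4979 -0.0243  0.0146  0.4965 -0.024   0.0865]
top jar wall [ 0.668  -0.3278] 0.008231423393208204
top shaker wall [ 0.5022 -0.0253] 0.0018456270943546754
top ear far 194 [0.7044 0.2005] r 0.1489855236305974
top ear near 286 [0.4565 0.2588] r 0.13806551610832848
top rim [0.5825 0.23   0.0993 0.5566 0.2308 0.1205]
```

Heights agree (shaker 90 mm, jar 105, tin 56, knob top 174, rim ~120). Jar (0.700,−0.352), tin (0.502,−0.328), so the shaker goes to (0.601,−0.340). Shaker is at (0.499,−0.024), pot/lid at (0.583,0.230), ears line at −13.2°. First turn, then move over the shaker.

```bash
cat > go.py <<'E'
import sys,numpy as np
from cell import ctrl, imaging, hand_in
from scipy.spatial.transform import Rotation as R
t=np.array([float(a) for a in sys.argv[1:4]]); s=ctrl.read_state(); r=R.from_quat(s["tool_rot"]).as_matrix()
print("tool d",np.round(r.T@(t-s["position"]),4),"yaw x",round(float(np.arctan2(r[1,0],r[0,0])),4),"pos",np.round(s["position"],4),"z-axis",np.round(r[:,2],4),"F",np.round(s["force"],1),"gap",round(float(s["finger_gap"]),3),round(float(s["clock"]),2))
E
```

Request:
step_hand(steps={"sx": [0,0,0,0],"sy": [0,0,0,0],"sz": [0,0,0,0],"rz": [0.146,0.146,0.145,0],"jaw": [1,1,1,1]})

```text
clock: 0.6
position: [0.1958, -0.5931, 0.2147]
tool_rot: [0.998, -0.058, -0.0, -0.001]
force: [-0.2, -0.6, -1.0]
finger_gap: 0.999
grip_force: 0.0
```

```bash
python3 go.py .499 -.024 .2
```

```text
tool d [ 0.235  -0.6005  0.0152] yaw x -0.1165 pos [ 0.1958 -0.5931  0.2147] z-axis [-3.0e-04  1.1e-03 -1.0e+00] F [-0.2 -0.6 -1. ] gap 0.999 0.6
```

Request:
step_hand(steps={"sx": [0.02,0.02,0.02,0.02,0.02,0.02,0.02,0.02,0.02,0.02],"sy": [-0.055,-0.055,-0.055,-0.055,-0.055,-0.055,-0.055,-0.055,-0.055,-0.055],"sz": [0,0,0,0,0,0,0,0,0,0],"rz": [0,0,0,0,0,0,0,0,0,0],"jaw": [1,1,1,1,1,1,1,1,1,1]})

```text
clock: 1.85
position: [0.4599, -0.0691, 0.2154]
tool_rot: [0.998, -0.058, 0.0, 0.0]
force: [-0.2, -0.4, 0.9]
finger_gap: 1.003
grip_force: 0.0
```

```bash
python3 go.py .499 -.024 .042
```

```text
tool d [ 0.0335 -0.0494  0.1735] yaw x -0.1153 pos [ 0.4599 -0.0691  0.2154] z-axis [ 8.e-04 -4.e-04 -1.e+00] F [-0.2 -0.4  0.9] gap 1.003 1.85
```

Request:
step_hand(steps={"sx": [0.017,0.017,0,0,0],"sy": [-0.025,-0.025,0,0,0],"sz": [0,0,0.05,0.02,0],"rz": [0,0,0,0,0],"jaw": [1,1,1,1,1]})

```text
clock: 2.48
position: [0.4969, -0.0249, 0.1431]
tool_rot: [0.998, -0.058, -0.003, -0.0]
force: [-1.0, 0.2, -0.1]
finger_gap: 0.999
grip_force: 0.0
```

```bash
python3 go.py .499 -.024 .042; python3 - <<'E'
from m import *
for n in("side","top"):
    p,d=imaging.capture(n);cv2.imwrite(f"pics/{n}1.png",p[:,:,::-1]);np.savez(f"pics/{n}1.npz",p=p,d=d)
a=cv2.imread("pics/side1.png")[180:400,150:450];b=cv2.imread("pics/top1.png")[150:370,150:450]
cv2.imwrite("pics/c1.png",np.hstack([a,b]))
E
```

```text
tool d [ 0.0025 -0.0011  0.1011] yaw x -0.116 pos [ 0.4969 -0.0249  0.1431] z-axis [-5.2e-03  7.0e-04 -1.0e+00] F [-1.   0.2 -0.1] gap 0.999 2.48
```

View pics/c1.png

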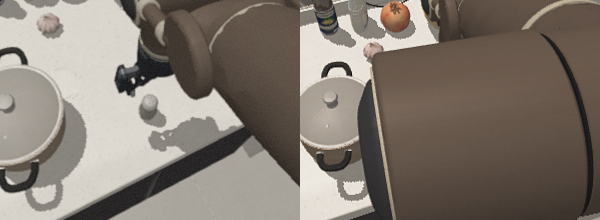

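The side half shows the gripper fingertip near full-frame pixel (275,260), raised above the shaker at (299,285). The arm hides the shaker from the top camera. I'll check the gripper against the projection of the TCP and fingertips.

```bash
python3 - <<'E'
from h import *
np.set_printoptions(precision=4,suppress=True)
K,R,t=cal("side")
for P in([.497,-.025,.143],[.497,-.025,.132],[.502,.018,.142],[.492,-.068,.142],[.499,-.024,.09]):
    x=K@(R@np.array(P)+t);print(P,x[:2]/x[2])
z=np.load("pics/side1.npz");X=cloud("side",z["d"])
g=X[235:285,255:300]; m=(g[...,2]>.11);Q=g[m];print(len(Q),Q.min(0),Q.max(0)); print(X[262,270],X[266,275])
lo=Q[Q[:,2]<.16];print(len(lo),np.percentile(lo,[2,50,98],axis=0))
E
```

```text
[0.497, -0.025, 0.143] [303.8863 271.3597]
[0.497, -0.025, 0.132] [303.4475 273.498 ]
[0.502, 0.018, 0.142] [282.3247 278.6374]
[0.492, -0.068, 0.142] [324.9264 264.6202]
[0.499, -0.024, 0.09] [300.9605 280.5455]
971 [ 0.4779 -0.001   0.1747] [0.5186 0.0496 0.345 ]
[0.4994 0.0452 0.2548] [0.4945 0.0385 0.2419]Traceback (most recent call last):
  File "<stdin>", line 8, in <module>
    return _quantile_unchecked(
        a, q, axis, out, overwrite_input, method, keepdims, weights)
    return _ureduce(a,
                    func=_quantile_ureduce_func,
    ...<5 lines>...
                    overwrite_input=overwrite_input,
                    method=method)
    r = func(a, **kwargs)
    result = _quantile(arr,
                       quantiles=q,
    ...<2 lines>...
                       out=out,
                       weights=wgt)
    slices_having_nans = np.isnan(arr[-1, ...])
                                  ~~~^^^^^^^^^
IndexError: index -1 is out of bounds for axis 0 with size 0
```

```bash
python3 - <<'E'
from h import *
np.set_printoptions(precision=3,suppress=True,linewidth=200)
z=np.load("pics/side1.npz");X=cloud("side",z["d"]);p=z["p"].max(2)
for v in range(240,296,3): print(v,"".join("%4d"%(-1 if p[v,u]>90 else (1000*X[v,u,2] if np.isfinite(X[v,u,2]) else -9)) for u in range(262,340,3)))
E
```

```text
240   -1  -1  -1  -1  -1  -1  -1  -1  -1 305 317 325 332 332 333 335 344 344 344 525 533 541 550 557 566 571
243   -1  -1  -1  -1  -1  -1  -1  -1 275 296 308 317 325 329 331 332 330 332 332 331 530 538 545 554 562 569
246   -1  -1  -1 277  -1  -1  -1  -1  -1 285 299 308 317 321 325 327 330 330 329 329 524 535 543 551 559 565
249   -1  -1 271  -1  -1  -1  -1  -1  -1 278 290 300 305 310 315 318 320 322 320 320 521 529 539 547 554 564
252   -1  -1 264  -1  -1  -1 273 270 269 273 274 271 296 301 306 310 310 313 309 309 304 527 536 543 552 560
255   -1  -1 257 274 276 275 264 236 241 265 263 260 257 291 294 298 300 301 297 298  -1  -1 532 541 549 555
258   -1 234 251 269 275 274 262  -1 238 237  -1 251 256 261 256  -1  -1  -1  -1  -1  -1  -1 529 536 544 552
261   -1 229 247 265 264 263 222  -1 238 242 245 252 246  -1  -1  -1  -1  -1  -1  -1  -1  -1  -1 534 541 548
264   -1  -1 229 256 254 249 224 231 235 239 240  -1  -1  -1  -1  -1  -1  -1  -1  -1  -1  -1  -1 530 538 546
267   -1  -1 227 245 238 222 222 228  -1  -1  -1  -1  -1  -1  -1  -1  -1  -1  -1  -1  -1  -1  -1  -1 535 543
270   -1  
[... 270 characters left out ...]
-1  -1  -1  -1  -1  -1  -1  -1  -1  -1  -1  -1
279   -1  -1  -1  -1  -1  -1  -1  -1  -1  -1  -1  -1  -1  -1  -1  -1  -1  -1  -1  -1  -1  -1  -1  -1  -1  -1
282   -1  -1  -1  -1  -1  -1  -1  -1  -1  -1  -1  -1  -1  -1  -1  -1  -1  -1  -1  -1  -1  -1  -1  -1  -1  -1
285   -1  -1  -1  -1  -1  -1  -1  -1  -1  -1  -1  -1  -1  -1  -1  -1  -1  -1  -1  -1  -1  -1  -1  -1  -1  -1
288   -1  -1  -1  -1  -1  -1  -1  -1  -1  -1  -1  -1  -1  -1  -1  -1  -1  -1  -1  -1  -1  -1  -1  -1  -1  -1
291   -1  -1  -1  -1  -1  -1  -1  -1  -1  -1  -1  -1  -1  -1  -1  -1  -1  -1  -1  -1  -1  -1  -1  -1  -1  -1
294   -1  -1  -1  -1  -1  -1  -1  -1  -1  -1  -1  -1  -1  -1  -1  -1  -1  -1  -1  -1  -1  -1  -1  -1  -1  -1
```

```bash
python3 -c "
import cv2
a=cv2.imread('pics/side1.png')[220:320,240:360];cv2.imwrite('pics/c2.png',cv2.resize(a,None,fx=5,fy=5,interpolation=0))"
```

```text
(no output)
```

View pics/c2.png

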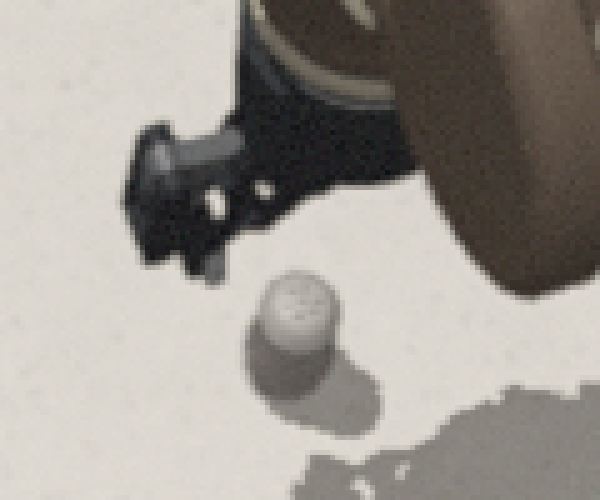

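The grey pad tip is at full-frame (283,276), where the projection puts it at (282,278). The shaker top at (300,280) lies between the pads. Descend and grip.

Request:
step_hand(steps={"sx": [0.001,0,0,0,0,0],"sy": [0,0,0,0,0,0],"sz": [0.03,0.03,0.025,0.014,0,0],"rz": [0,0,0,0,0,0],"jaw": [1,1,1,1,1,1]})

```text
clock: 3.32
position: [0.5014, -0.0256, 0.0476]
tool_rot: [0.998, -0.059, 0.001, 0.0]
force: [0.3, -0.5, 0.5]
finger_gap: 0.999
grip_force: 0.0
```

```bash
python3 go.py .499 -.024 .042
```

```text
tool d [-0.0025 -0.0014  0.0056] yaw x -0.1181 pos [ 0.5014 -0.0256  0.0476] z-axis [ 2.6e-03 -3.0e-04 -1.0e+00] F [ 0.3 -0.5  0.5] gap 0.999 3.33
```

Request:
step_hand(steps={"sx": [0,0,0,0,0,0],"sy": [0,0,0,0,0,0],"sz": [0,0,0,0,0,0],"rz": [0,0,0,0,0,0],"jaw": [0.7,0.5,0.4,0.3,0.3,0.3]}, clamp_n=25)

```text
clock: 4.08
position: [0.5005, -0.0253, 0.0467]
tool_rot: [0.998, -0.059, 0.0, -0.0]
force: [0.2, 1.5, 5.3]
finger_gap: 0.378
grip_force: 25.1
```

```bash
python3 go.py .499 -.024 .042
```

```text
tool d [-0.0016 -0.0011  0.0047] yaw x -0.1184 pos [ 0.5005 -0.0253  0.0467] z-axis [ 8.e-04  2.e-04 -1.e+00] F [0.2 1.5 5.3] gap 0.378 4.08
```

```bash
python3 - <<'E'
from m import *
p,d=imaging.capture("side");np.savez("pics/side2.npz",p=p,d=d)
a=p[220:320,240:360,::-1];cv2.imwrite('pics/c3.png',cv2.resize(a,None,fx=5,fy=5,interpolation=0))
z=np.load("pics/side2.npz");print(disc("side",z,(.5,-.024),.03,.075,.1))
E
```

```text
[ 0.497  -0.0237  0.029   0.4925 -0.023   0.085 ]
```

View pics/c3.png

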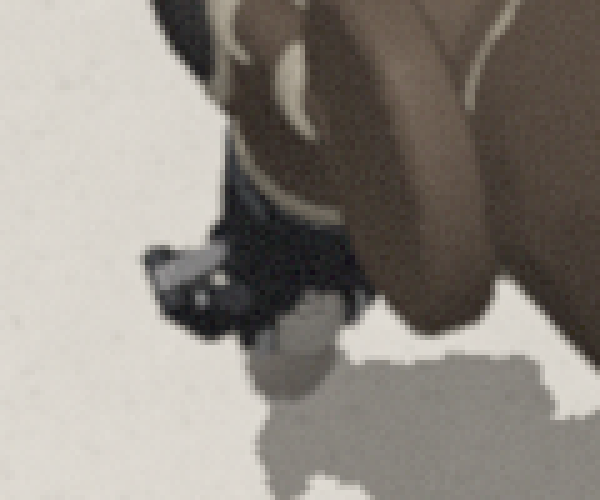

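The shaker still stands upright with the pads high on it, and the reading of 0.378 suggests they may be near the shoulder. Open and re-grip about 10 mm lower.

Request:
step_hand(steps={"sx": [0,0,0,-0.001,0,0,0,0,0,0],"sy": [0,0,0,-0.001,0,0,0,0,0,0],"sz": [0,0,0,0.009,0,0,0,0,0,0],"rz": [0,0,0,0,0,0,0,0,0,0],"jaw": [0.6,0.8,0.8,0.8,0.8,0.6,0.45,0.3,0.3,0.3]}, clamp_n=25)

```text
clock: 5.38
position: [0.4994, -0.0243, 0.0376]
tool_rot: [0.998, -0.059, 0.0, -0.0]
force: [-0.4, 0.3, 3.0]
finger_gap: 0.392
grip_force: 24.4
```

```bash
python3 go.py .499 -.024 .037
```

```text
tool d [-0.0004 -0.0003  0.0006] yaw x -0.1182 pos [ 0.4994 -0.0243  0.0376] z-axis [ 6.e-04 -0.e+00 -1.e+00] F [-0.4  0.3  3. ] gap 0.392 5.38
```

The reading is nearly the same lower down, so the scale isn't linear and this is a body grip. Lift.

Request:
step_hand(steps={"sx": [0,0,0,0,0,0],"sy": [0,0,0,0,0,0],"sz": [-0.01,-0.025,-0.035,-0.03,0,0],"rz": [0,0,0,0,0,0],"jaw": [0.3,0.3,0.3,0.3,0.3,0.3]}, clamp_n=35)

```text
clock: 6.12
position: [0.4981, -0.0242, 0.1364]
tool_rot: [0.998, -0.059, -0.001, -0.0]
force: [-0.9, -0.5, -1.5]
finger_gap: 0.386
grip_force: 33.9
```

```bash
python3 go.py .601 -.340 .15; python3 - <<'E'
from m import *
p,d=imaging.capture("side");np.savez("pics/side3.npz",p=p,d=d)
X=cloud("side",d);m=(np.hypot(X[...,0]-.5,X[...,1]+.024)<.035)&(X[...,2]>.03);v,u=np.nonzero(m);print(len(v),u.min(),u.max(),v.min(),v.max(),np.histogram(X[m][:,2],np.arange(.03,.3,.02)))
E
```

```text
tool d [ 0.1394  0.3014 -0.0138] yaw x -0.1182 pos [ 0.4981 -0.0242  0.1364] z-axis [-1.7e-03  2.0e-04 -1.0e+00] F [-0.9 -0.5 -1.5] gap 0.386 6.12
3638 286 358 132 286 (array([  0,   0,   0,  17,  54, 101,  96, 215, 104,  59,  53,  30,   1]), array([0.03, 0.05, 0.07, 0.09, 0.11, 0.13, 0.15, 0.17, 0.19, 0.21, 0.23,
       0.25, 0.27, 0.29]))
```

Request:
step_hand(steps={"sx": [0.01,0.02,0.02,0.02,0.02,0.02,0.02,0.009,0,0],"sy": [0.022,0.043,0.043,0.043,0.043,0.043,0.043,0.021,0,0],"sz": [0,0,0,0,0,0,0,0,0,0],"rz": [0,0,0,0,0,0,0,0,0,0],"jaw": [0.3,0.3,0.3,0.3,0.3,0.3,0.3,0.3,0.3,0.3]})

```text
clock: 7.42
position: [0.6003, -0.3381, 0.1352]
tool_rot: [0.998, -0.059, -0.002, -0.001]
force: [-0.6, 1.0, -0.5]
finger_gap: 0.39
grip_force: 34.0
```

```bash
python3 go.py .601 -.340 .0376; python3 - <<'E'
from m import *
for n in("side","top"):
    p,d=imaging.capture(n);cv2.imwrite(f"pics/{n}4.png",p[:,:,::-1]);np.savez(f"pics/{n}4.npz",p=p,d=d)
    z=dict(p=p,d=d)
    for k,a in dict(jar=((.7,-.352),.05,.1,.107),tin=((.502,-.328),.05,.05,.065)).items(): print(n,k,disc(n,z,*a))
a=cv2.imread("pics/side4.png")[100:300,300:500];b=cv2.imread("pics/top4.png")[100:300,300:500]
cv2.imwrite("pics/c4.png",cv2.resize(np.hstack([a,b]),None,fx=2,fy=2))
E
```

```text
tool d [0.0012 0.002  0.0976] yaw x -0.1182 pos [ 0.6003 -0.3381  0.1352] z-axis [-0.0033  0.0027 -1.    ] F [-0.6  1.  -0.5] gap 0.39 7.42
side jar [ 0.7004 -0.3509  0.0233  0.6999 -0.3495  0.1047]
side tin [ 0.5019 -0.3291  0.0385  0.5016 -0.3288  0.0545]
top jar None
top tin [ 0.4993 -0.3287  0.0395  0.499  -0.3294  0.0541]
```

View pics/c4.png

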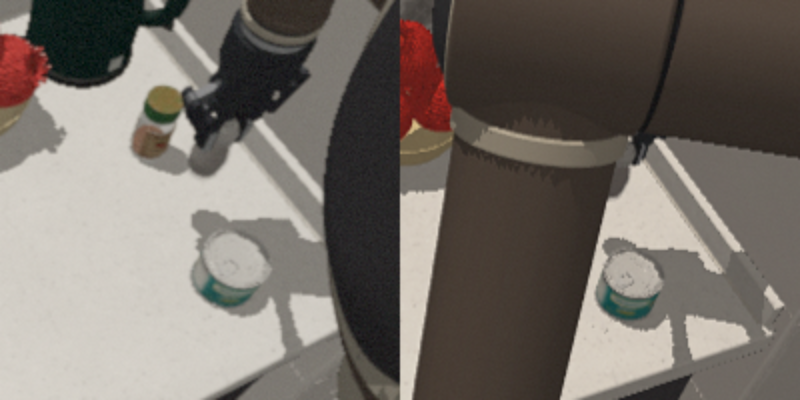

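The shaker hangs upright between jar (crop 160,100) and tin (235,255). A low ledge runs behind it on the right, so I'll check its clearance from the gripper, and where the held shaker's base is.

```bash
python3 - <<'E'
from m import *
X=cloud("side",np.load("pics/side0.npz")["d"])
m=(abs(X[...,0]-.6)<.05)&(X[...,1]<-.30)&(X[...,1]>-.6);Q=X[m]
for y in np.arange(-.54,-.30,.02):
    q=Q[abs(Q[:,1]-y)<.01]; print(round(y,2),len(q),np.median(q[:,2]) if len(q) else None)
for n in("side","top"):
    X=cloud(n,np.load(f"pics/{n}4.npz")["d"]);m=(np.hypot(X[...,0]-.6,X[...,1]+.34)<.04)&(X[...,2]>.06)&(X[...,2]<.14);Q=X[m]
    if len(Q)>20:
        for a in np.arange(.08,.14,.01):
            q=Q[abs(Q[:,2]-a)<.005];print(n,round(a,2),len(q),q.mean(0) if len(q) else "", q.min(0) if len(q) else "")
E
```

```text
-0.54 0 None
-0.52 0 None
-0.5 155 0.19347145877818248
-0.48 4673 0.18675647907909873
-0.46 5602 0.4201541414536619
-0.44 260 -0.00039903610970426544
-0.42 259 -0.0004293915749077633
-0.4 252 -0.00028732929647757644
-0.38 254 -0.0007094574841906688
-0.36 246 -0.0003786768762318236
-0.34 258 -0.00010976084842277274
-0.32 272 -0.00022855451051816535
-0.3 141 2.0587478410446466e-05
side 0.08 0  
side 0.09 0  
side 0.1 23 [ 0.5955 -0.324   0.1016] [ 0.5856 -0.3383  0.0978]
side 0.11 39 [ 0.5952 -0.3233  0.1102] [ 0.5829 -0.3379  0.105 ]
side 0.12 40 [ 0.594  -0.3233  0.12  ] [ 0.5823 -0.3416  0.1155]
side 0.13 72 [ 0.5952 -0.3238  0.13  ] [ 0.5814 -0.349   0.1251]
side 0.14 39 [ 0.5939 -0.3267  0.1377] [ 0.5822 -0.3487  0.135 ]
top 0.08 0  
top 0.09 0  
top 0.1 6 [ 0.5843 -0.3356  0.1003] [ 0.5826 -0.3423  0.0972]
top 0.11 14 [ 0.5824 -0.3358  0.1101] [ 0.5807 -0.3481  0.1053]
top 0.12 17 [ 0.5814 -0.3342  0.1197] [ 0.5783 -0.3473  0.115 ]
top 0.13 25 [ 0.5815 -0.3377  0.1303] [ 0.5782 -0.3518  0.126 ]
top 0.14 13 [ 0.5821 -0.3335  0.1377] [ 0.5802 -0.3492  0.1352]
```

Request:
step_hand(steps={"sx": [0.001,0,0,0,0,0],"sy": [0.002,0,0,0,0,0],"sz": [0.03,0.03,0.02,0.006,0,0],"rz": [0,0,0,0,0,0],"jaw": [0.3,0.3,0.3,0.3,0.3,0.3]})

```text
clock: 8.28
position: [0.6035, -0.3423, 0.0528]
tool_rot: [0.998, -0.059, 0.001, 0.001]
force: [-0.1, 0.9, -2.3]
finger_gap: 0.383
grip_force: 34.0
```

```bash
python3 go.py .601 -.340 .0376
```

```text
tool d [-0.0028 -0.002   0.0152] yaw x -0.1181 pos [ 0.6035 -0.3423  0.0528] z-axis [ 0.0023 -0.0015 -1.    ] F [-0.1  0.9 -2.3] gap 0.383 8.28
```

Request:
step_hand(steps={"sx": [0,0,0,0],"sy": [0,0,0,0],"sz": [0,0,0,0],"rz": [0,0,0,0],"jaw": [0.3,0.3,0.3,0.3]})

```text
clock: 8.78
position: [0.6024, -0.3417, 0.0513]
tool_rot: [0.998, -0.059, -0.0, -0.0]
force: [0.5, 0.8, -0.6]
finger_gap: 0.386
grip_force: 34.0
```

```bash
python3 go.py .601 -.340 .0376
```

```text
tool d [-0.0016 -0.0015  0.0137] yaw x -0.1183 pos [ 0.6024 -0.3417  0.0513] z-axis [-0.e+00  1.e-04 -1.e+00] F [ 0.5  0.8 -0.6] gap 0.386 8.78
```

Request:
step_hand(steps={"sx": [-0.0015,0,0,0,0,0],"sy": [-0.0015,0,0,0,0,0],"sz": [0.006,0.004,0.002,0,0,0],"rz": [0,0,0,0,0,0],"jaw": [0.3,0.3,0.3,0.3,0.3,0.3]})

```text
clock: 9.52
position: [0.6013, -0.3402, 0.0395]
tool_rot: [0.998, -0.059, 0.0, 0.0]
force: [0.3, 0.0, -1.2]
finger_gap: 0.385
grip_force: 34.0
```

```bash
python3 go.py .601 -.340 .0376
```

```text
tool d [-0.0003 -0.0002  0.0019] yaw x -0.1183 pos [ 0.6013 -0.3402  0.0395] z-axis [ 4.e-04 -3.e-04 -1.e+00] F [ 0.3  0.  -1.2] gap 0.385 9.53
```

Request:
step_hand(steps={"sx": [0,0,0,0],"sy": [0,0,0,0],"sz": [0.001,0.001,0,0],"rz": [0,0,0,0],"jaw": [0.3,0.3,0.3,0.3]})

```text
clock: 10.02
position: [0.6013, -0.3402, 0.0378]
tool_rot: [0.998, -0.059, 0.0, 0.0]
force: [-0.4, 0.6, 2.0]
finger_gap: 0.385
grip_force: 34.5
```

```bash
python3 go.py .601 -.340 .0376
```

```text
tool d [-0.0003 -0.0001  0.0002] yaw x -0.1182 pos [ 0.6013 -0.3402  0.0378] z-axis [ 4.e-04 -2.e-04 -1.e+00] F [-0.4  0.6  2. ] gap 0.385 10.03
```

Contact: the vertical force went from about −1 to +2 N. Release gently and rise.

Request:
step_hand(steps={"sx": [0,0,0,0,0,0,0,0,0,0],"sy": [0,0,0,0,0,0,0,0,0,0],"sz": [0,0,0,0,-0.01,-0.03,-0.05,-0.06,-0.04,0],"rz": [0,0,0,0,0,0,0,0,0,0],"jaw": [0.45,0.55,0.7,0.75,0.75,0.75,0.75,0.75,0.75,1]})

```text
clock: 11.28
position: [0.6041, -0.342, 0.2344]
tool_rot: [0.998, -0.059, 0.005, 0.003]
force: [-0.5, -0.1, -0.6]
finger_gap: 0.94
grip_force: 0.0
```

```bash
python3 go.py .583 .230 .24
```

```text
tool d [-0.0883 -0.5655 -0.0096] yaw x -0.1181 pos [ 0.6041 -0.342   0.2344] z-axis [ 0.0099 -0.0065 -0.9999] F [-0.5 -0.1 -0.6] gap 0.94 11.28
```

Request:
step_hand(steps={"sx": [-0.009,-0.009,-0.009,-0.009,-0.009,-0.009,-0.009,-0.009,-0.009,-0.007],"sy": [-0.055,-0.055,-0.055,-0.055,-0.055,-0.055,-0.055,-0.055,-0.055,-0.055],"sz": [-0.01,0,0,0,0,0,0,0,0,0],"rz": [0,0,0,0,0,0,0,0,0,0],"jaw": [1,1,1,1,1,1,1,1,1,1]})

```text
clock: 12.52
position: [0.5774, 0.218, 0.2361]
tool_rot: [0.998, -0.059, -0.001, 0.0]
force: [1.5, -0.9, -0.2]
finger_gap: 1.002
grip_force: 0.0
```

Request:
step_hand(steps={"sx": [0,0,0,0],"sy": [-0.015,0,0,0],"sz": [0,0,0,0],"rz": [0,0,0,0],"jaw": [1,1,1,1]})

```text
clock: 13.02
position: [0.5805, 0.2296, 0.2371]
tool_rot: [0.998, -0.06, -0.0, 0.0]
force: [0.9, -0.9, -0.1]
finger_gap: 0.999
grip_force: 0.0
```

```bash
python3 go.py .583 .230 .158; python3 - <<'E'
from m import *
for n in("side","top"):
    p,d=imaging.capture(n);cv2.imwrite(f"pics/{n}5.png",p[:,:,::-1]);z=dict(p=p,d=d)
    for k,a in dict(jar=((.7,-.352),.05,.1,.12),tin=((.502,-.328),.05,.05,.065),shtop=((.601,-.34),.04,.083,.1)).items(): print(n,k,disc(n,z,*a))
E
```

```text
tool d [ 0.0024 -0.0007  0.0791] yaw x -0.1204 pos [0.5805 0.2296 0.2371] z-axis [-3.e-04 -6.e-04 -1.e+00] F [ 0.9 -0.9 -0.1] gap 0.999 13.03
side jar [ 0.7003 -0.3517  0.0234  0.6997 -0.3503  0.1047]
side tin [ 0.5008 -0.3292  0.039   0.5016 -0.3286  0.0546]
side shtop [ 0.6017 -0.3376  0.0148  0.6015 -0.3374  0.0869]
top jar None
top tin None
top shtop None
```

The shaker stands upright at (0.602,−0.338), within about 2 mm of the midpoint. Descend to the knob.

Request:
step_hand(steps={"sx": [0.0024,0,0,0,0,0,0],"sy": [-0.0007,0,0,0,0,0,0],"sz": [0.03,0.03,0.012,0.004,0,0,0],"rz": [0,0,0,0,0,0,0],"jaw": [1,0.8,0.8,0.8,0.8,0.8,0.8]})

```text
clock: 14.0
position: [0.5835, 0.2321, 0.1624]
tool_rot: [0.998, -0.059, 0.001, -0.0]
force: [-0.5, -0.6, -0.2]
finger_gap: 0.802
grip_force: 0.0
```

```bash
python3 go.py .583 .230 .158
```

```text
tool d [-0.0002  0.0021  0.0044] yaw x -0.1181 pos [0.5835 0.2321 0.1624] z-axis [ 1.8e-03  6.0e-04 -1.0e+00] F [-0.5 -0.6 -0.2] gap 0.802 14.0
```

Request:
step_hand(steps={"sx": [0,0,0,0],"sy": [0.0012,0,0,0],"sz": [0.0025,0,0,0],"rz": [0,0,0,0],"jaw": [0.8,0.6,0.5,0.45]})

```text
clock: 14.5
position: [0.5827, 0.2306, 0.1588]
tool_rot: [0.998, -0.059, 0.0, -0.0]
force: [0.6, 0.0, -0.4]
finger_gap: 0.45
grip_force: 0.0
```

```bash
python3 go.py .583 .230 .158; python3 - <<'E'
from m import *
p,d=imaging.capture("side");a=p[220:320,100:220,::-1];cv2.imwrite('pics/c5.png',cv2.resize(a,None,fx=5,fy=5,interpolation=0))
E
```

```text
tool d [0.0004 0.0006 0.0008] yaw x -0.1182 pos [0.5827 0.2306 0.1588] z-axis [ 0.  0. -1.] F [ 0.6  0.  -0.4] gap 0.45 14.5
```

View pics/c5.png

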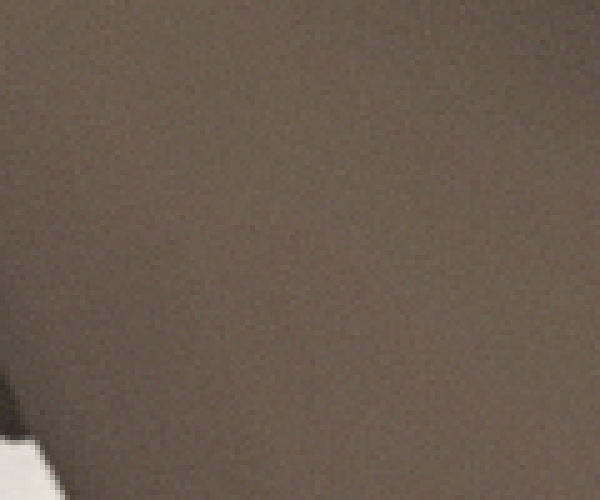

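The arm covers the whole crop, so the knob can't be seen; I'll go by the readings. Grip the knob.

Request:
step_hand(steps={"sx": [0,0,0,0,0],"sy": [0,0,0,0,0],"sz": [0,0,0,0,0],"rz": [0,0,0,0,0],"jaw": [0.35,0.25,0.15,0.15,0.15]}, clamp_n=45)

```text
clock: 15.18
position: [0.5826, 0.2306, 0.1588]
tool_rot: [0.998, -0.059, -0.0, -0.0]
force: [-0.1, -0.6, 0.6]
finger_gap: 0.147
grip_force: 0.0
```

```bash
python3 go.py .583 .230 .158
```

```text
tool d [0.0004 0.0006 0.0008] yaw x -0.1182 pos [0.5826 0.2306 0.1588] z-axis [-0.  0. -1.] F [-0.1 -0.6  0.6] gap 0.147 15.18
```

No grip at 0.147, so the pads must be above the knob. That also fits the shaker reading, which matched the 34 mm dome. I'll check the real fingertip height in the earlier pictures.

```bash
python3 - <<'E'
from m import *
for f in("side1","side3"):
    X=cloud("side",np.load(f"pics/{f}.npz")["d"])
    if f=="side1": 
        for v in range(268,280,2): print(v,[ (round(float(X[v,u,1]),3),round(float(X[v,u,2]),3)) for u in range(276,288,2)])
    m=(np.hypot(X[...,0]-.5,X[...,1]+.024)<.07)&(X[...,2]>.1)&(X[...,2]<.25); print(f,np.histogram(X[m][:,2],np.arange(.1,.26,.01))[0])
p,d=imaging.capture("top");cv2.imwrite("pics/top6.png",p[:,:,::-1])
X=cloud("top",d);m=(np.hypot(X[...,0]-.583,X[...,1]-.23)<.045)&(X[...,2]>.15);v,u=np.nonzero(m);print(np.histogram(X[m][:,2],np.arange(.15,.3,.01)),u.min() if len(u) else 0)
cv2.imwrite("pics/c6.png",cv2.resize(p[180:330,90:290,::-1],None,fx=3,fy=3))
E
```

```text
268 [(0.035, 0.221), (0.031, 0.219), (0.029, 0.223), (0.026, 0.224), (0.023, 0.223), (0.019, 0.219)]
270 [(0.031, 0.192), (0.031, 0.209), (0.03, 0.22), (0.027, 0.221), (0.022, 0.21), (-0.026, 0.001)]
272 [(0.031, 0.185), (0.031, 0.201), (0.027, 0.196), (0.025, 0.205), (0.021, 0.201), (-0.025, -0.002)]
274 [(-0.002, -0.0), (0.03, 0.19), (0.027, 0.188), (0.025, 0.195), (0.021, 0.192), (-0.022, 0.001)]
276 [(0.001, 0.001), (0.03, 0.181), (-0.008, -0.003), (0.024, 0.184), (0.021, 0.181), (-0.02, 0.0)]
278 [(0.003, -0.0), (-0.001, 0.0), (-0.006, -0.005), (-0.01, -0.002), (-0.014, 0.0), (-0.017, 0.002)]
side1 [ 0  0  0  0  0  0  0  3 21 20 12 21 79 93 63]
side3 [ 17  22  32  51  50  45  51  91 124  32 109  41  61  46  85]
(array([ 0,  0,  0,  0,  0,  0,  0,  0,  0, 10,  5, 15, 32, 31]), array([0.15, 0.16, 0.17, 0.18, 0.19, 0.2 , 0.21, 0.22, 0.23, 0.24, 0.25,
       0.26, 0.27, 0.28, 0.29])) 92
```

View pics/c6.png

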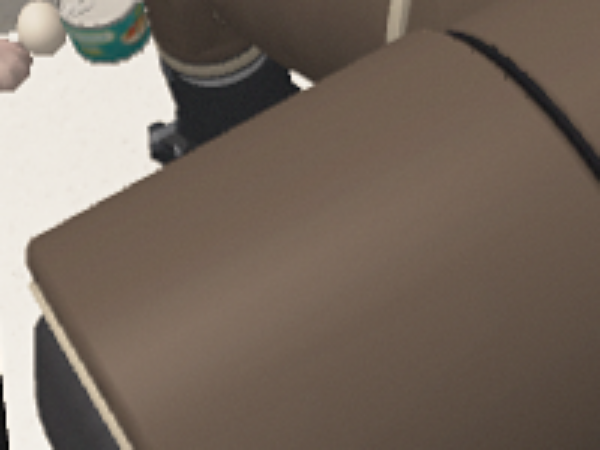

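The picture shows only arm and gripper body. The depth says more: in side1 the open fingertips were at z≈0.18 with the TCP reading 0.143. The pads therefore stand about 30 mm higher than stated, so I'll reopen and descend until TCP reads about 0.128, watching the force.

Request:
step_hand(steps={"sx": [0,0,0,0,0,0,0,0,0],"sy": [0,0,0,0,0,0,0,0,0],"sz": [0,0,0,0.01,0.01,0.006,0.003,0,0],"rz": [0,0,0,0,0,0,0,0,0],"jaw": [0.5,0.8,0.8,0.8,0.8,0.8,0.8,0.8,0.8]})

```text
clock: 16.35
position: [0.583, 0.2307, 0.1301]
tool_rot: [0.998, -0.059, 0.0, -0.0]
force: [-0.0, -0.7, -0.3]
finger_gap: 0.799
grip_force: 0.0
```

```bash
python3 go.py .583 .230 .128
```

```text
tool d [0.0001 0.0007 0.0021] yaw x -0.1182 pos [0.583  0.2307 0.1301] z-axis [ 7.e-04  2.e-04 -1.e+00] F [-0.  -0.7 -0.3] gap 0.799 16.35
```

Request:
step_hand(steps={"sx": [0,0,0,0,0,0,0],"sy": [0,0,0,0,0,0,0],"sz": [0,0,0,0,0,0,0],"rz": [0,0,0,0,0,0,0],"jaw": [0.6,0.5,0.4,0.3,0.25,0.2,0.2]}, clamp_n=45)

```text
clock: 17.23
position: [0.5828, 0.2309, 0.1302]
tool_rot: [0.998, -0.059, 0.0, -0.0]
force: [-1.2, 0.9, 5.3]
finger_gap: 0.328
grip_force: 44.2
```

```bash
python3 go.py .583 .230 .128
```

```text
tool d [0.0003 0.0009 0.0022] yaw x -0.1183 pos [0.5828 0.2309 0.1302] z-axis [ 4.e-04  6.e-04 -1.e+00] F [-1.2  0.9  5.3] gap 0.328 17.23
```

Gripped (0.328 at 44 N). Lift slowly and check the weight.

Request:
step_hand(steps={"sx": [0,0,0,0,0,0,0,0,0],"sy": [0,0,0,0,0,0,0,0,0],"sz": [0,-0.004,-0.008,-0.015,-0.025,-0.015,0,0,0],"rz": [0,0,0,0,0,0,0,0,0],"jaw": [0.2,0.2,0.2,0.2,0.2,0.2,0.2,0.2,0.2]}, clamp_n=60)

```text
clock: 18.35
position: [0.5817, 0.2303, 0.1954]
tool_rot: [0.998, -0.059, -0.001, 0.0]
force: [0.6, 0.6, -4.1]
finger_gap: 0.329
grip_force: 59.3
```

```bash
python3 go.py .583 .230 .128; python3 -c "
from cell import ctrl, imaging, hand_in;s=ctrl.read_state();print(s['ft_torque'],s['grip_force'])"
```

```text
tool d [0.0015 0.0001 0.0674] yaw x -0.1181 pos [0.5817 0.2303 0.1954] z-axis [-2.4e-03 -8.0e-04 -1.0e+00] F [ 0.6  0.6 -4.1] gap 0.329 18.35
[-0.03142017  0.00042593 -0.03294728] 59.326233845204115
```

```bash
python3 go.py .5316 .0115 .195; python3 -c "
import numpy as np
from h import *
X=cloud('side',np.load('pics/side0.npz')['d']);m=(abs(X[...,1]-.01)<.08)&(abs(X[...,2])<.006);print('front edge x',np.percentile(X[m][:,0],[0.5,2]))
m=(np.hypot(X[...,0]-.5316,X[...,1]-.0115)<.11)&(X[...,2]>.015)&(np.hypot(X[...,0]-.499,X[...,1]+.024)>.04);print('obstacles',m.sum())"
```

```text
tool d [-0.024   0.2232  0.0007] yaw x -0.1181 pos [0.5817 0.2303 0.1954] z-axis [-2.4e-03 -8.0e-04 -1.0e+00] F [ 0.6  0.6 -4.1] gap 0.329 18.35
front edge x [0.39217338 0.39720313]
obstacles 0
```

Request:
step_hand(steps={"sx": [-0.001,-0.003,-0.004,-0.004,-0.004,-0.004,-0.003,-0.001,0,0],"sy": [0.01,0.025,0.04,0.04,0.04,0.04,0.02,0.008,0,0],"sz": [0,0,0,0,0,0,0,0,0,0],"rz": [0,0,0,0,0,0,0,0,0,0],"jaw": [0.2,0.2,0.2,0.2,0.2,0.2,0.2,0.2,0.2,0.2]})

```text
clock: 19.6
position: [0.5328, 0.0129, 0.1968]
tool_rot: [0.998, -0.059, 0.0, -0.0]
force: [0.9, 0.0, -3.4]
finger_gap: 0.32
grip_force: 59.6
```

```bash
python3 go.py .5316 .0115 .012; python3 - <<'E'
from m import *
from cell import ctrl, imaging, hand_in
for n in("side","top"):
    p,d=imaging.capture(n);cv2.imwrite(f"pics/{n}7.png",p[:,:,::-1]);np.savez(f"pics/{n}7.npz",p=p,d=d)
    X=cloud(n,d)
    m=(np.hypot(X[...,0]-.583,X[...,1]-.23)<.2)&(X[...,2]>.1)&(X[...,2]<.125)&(np.hypot(X[...,0]-.583,X[...,1]-.23)>.086);Q=X[m];C=p[m]
    E=Q[C.max(1)<70];
    for s in(E[E[:,0]>.583],E[E[:,0]<.583]): print(n,"ear",len(s),s.mean(0) if len(s) else 0)
    print(n,"rim",disc(n,dict(p=p,d=d),(.583,.23),.105,.114,.124))
    m=(np.hypot(X[...,0]-.5316,X[...,1]-.0115)<.12)&(X[...,2]>.165)&(X[...,2]<.2)
    Q=X[m];print(n,"lid",len(Q),cv2.minEnclosingCircle(Q[:,:2].astype(np.float32)) if len(Q) else 0)
a=cv2.imread("pics/side7.png")[150:420,60:410];b=cv2.imread("pics/top7.png")[150:420,60:410]
cv2.imwrite("pics/c7.png",np.hstack([a,b]))
E
```

```text
tool d [-0.0011  0.0017  0.1848] yaw x -0.1173 pos [0.5328 0.0129 0.1968] z-axis [ 3.e-04  6.e-04 -1.e+00] F [ 0.9  0.  -3.4] gap 0.32 19.6
side ear 251 [0.7069 0.2023 0.1111]
side ear 461 [0.4647 0.2578 0.1107]
side rim [0.5858 0.2308 0.0987 0.5845 0.2377 0.1171]
side lid 3189 ((0.5358527302742004, 0.01261680107563734), 0.09689507633447647)
top ear 184 [0.7043 0.1991 0.1101]
top ear 295 [0.4595 0.2589 0.1103]
top rim [0.5829 0.2303 0.0997 0.598  0.2667 0.1165]
top lid 147 ((0.5875167846679688, 0.007316984236240387), 0.08022456616163254)
```

View pics/c7.png

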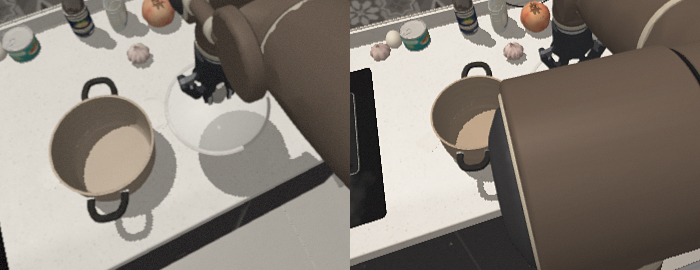

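The side half shows the lid held level at about (218,112) in the crop and the open pot at (102,150), with the neighbours unmoved. In that one view the lid is 0.2237 m from the pot's centre at 12.9°, a gap of about 28 mm and within 0.3° of the ears' square direction. Descend with a 2 mm outward correction.

Request:
step_hand(steps={"sx": [-0.001,0,0,0,0,0,0,0,0,0],"sy": [0.0017,0,0,0,0,0,0,0,0,0],"sz": [0.015,0.03,0.035,0.035,0.03,0.015,0.008,0,0,0],"rz": [0,0,0,0,0,0,0,0,0,0],"jaw": [0.2,0.2,0.2,0.2,0.2,0.2,0.2,0.2,0.2,0.2]})

```text
clock: 20.95
position: [0.5324, 0.0103, 0.0299]
tool_rot: [0.998, -0.059, 0.001, -0.0]
force: [-0.5, -0.7, -2.3]
finger_gap: 0.321
grip_force: 59.6
```

Request:
step_hand(steps={"sx": [0,0,0],"sy": [0,0,0],"sz": [0,0,0],"rz": [0,0,0],"jaw": [0.2,0.2,0.2]})

```text
clock: 21.32
position: [0.5314, 0.0104, 0.0289]
tool_rot: [0.998, -0.059, 0.0, -0.0]
force: [-0.0, -0.6, -3.4]
finger_gap: 0.326
grip_force: 59.6
```

```bash
python3 go.py .5316 .0115 .012; python3 - <<'E'
from m import *
p,d=imaging.capture("side");X=cloud("side",d);r=np.hypot(X[...,0]-.534,X[...,1]-.011)
m=(r<.105)&(r>.082)&(X[...,2]>.006)&(X[...,2]<.06);Q=X[m];A=np.c_[Q[:,:2]-[.534,.011],np.ones(len(Q))]
print(len(Q),"tilt,z",np.linalg.lstsq(A,Q[:,2],rcond=None)[0],cv2.minEnclosingCircle(Q[:,:2].astype(np.float32)))
E
```

```text
tool d [ 0.0001 -0.0011  0.0169] yaw x -0.1182 pos [0.5314 0.0104 0.0289] z-axis [ 2.e-04  0.e+00 -1.e+00] F [-0.  -0.6 -3.4] gap 0.326 21.32
1183 tilt,z [-0.0005 -0.0082  0.021 ] ((0.5339766144752502, 0.010748974047601223), 0.09713070839643478)
```

The lid is level and the centre distance is 0.226 m. Now touch down in small steps.

Request:
step_hand(steps={"sx": [0,0,0,0,0,0,0],"sy": [0,0,0,0,0,0,0],"sz": [0.005,0.004,0.003,0.002,0,0,0],"rz": [0,0,0,0,0,0,0],"jaw": [0.2,0.2,0.2,0.2,0.2,0.2,0.2]})

```text
clock: 22.25
position: [0.5315, 0.0104, 0.015]
tool_rot: [0.998, -0.059, 0.0, -0.0]
force: [-0.5, -1.0, -2.0]
finger_gap: 0.326
grip_force: 59.6
```

```bash
python3 go.py .5316 .0104 .012
```

```text
tool d [0.0001 0.     0.003 ] yaw x -0.1181 pos [0.5315 0.0104 0.015 ] z-axis [ 4.e-04 -0.e+00 -1.e+00] F [-0.5 -1.  -2. ] gap 0.326 22.25
```

Request:
step_hand(steps={"sx": [0,0,0,0,0],"sy": [0,0,0,0,0],"sz": [0.001,0,0.001,0,0],"rz": [0,0,0,0,0],"jaw": [0.2,0.2,0.2,0.2,0.2]})

```text
clock: 22.88
position: [0.5315, 0.0104, 0.0129]
tool_rot: [0.998, -0.059, 0.0, 0.0]
force: [-0.9, -0.6, -2.0]
finger_gap: 0.32
grip_force: 59.7
```

```bash
python3 go.py .5316 .0104 .012
```

```text
tool d [ 0.0001 -0.      0.0009] yaw x -0.1183 pos [0.5315 0.0104 0.0129] z-axis [ 3.e-04 -0.e+00 -1.e+00] F [-0.9 -0.6 -2. ] gap 0.32 22.88
```

Request:
step_hand(steps={"sx": [0,0,0,0,0],"sy": [0,0,0,0,0],"sz": [0.001,0,0.0005,0,0],"rz": [0,0,0,0,0],"jaw": [0.2,0.2,0.2,0.2,0.2]})

```text
clock: 23.5
position: [0.5315, 0.0104, 0.0127]
tool_rot: [0.998, -0.059, -0.0, 0.0]
force: [-4.0, -0.5, 8.0]
finger_gap: 0.329
grip_force: 60.5
```

```bash
python3 go.py .5316 .0104 .012
```

```text
tool d [ 0.0001 -0.      0.0007] yaw x -0.1181 pos [0.5315 0.0104 0.0127] z-axis [-2.e-04 -1.e-04 -1.e+00] F [-4.  -0.5  8. ] gap 0.329 23.5
```

The lid is down (force +8 N). Ease off half a millimetre, release and rise.

Request:
step_hand(steps={"sx": [0,0,0,0,0,0,0,0,0,0],"sy": [0,0,0,0,0,0,0,0,0,0],"sz": [-0.0005,0,0,0,0,0,-0.01,-0.03,-0.05,-0.05],"rz": [0,0,0,0,0,0,0,0,0,0],"jaw": [0.2,0.36,0.45,0.6,0.75,0.75,0.75,0.75,0.75,0.75]}, clamp_n=20)

```text
clock: 24.75
position: [0.5311, 0.0104, 0.1536]
tool_rot: [0.998, -0.059, 0.0, -0.0]
force: [-0.4, 0.3, 0.6]
finger_gap: 0.752
grip_force: 0.0
```

Request:
step_hand(steps={"sx": [-0.02,-0.02,-0.02,-0.02,-0.02,-0.02,-0.02,-0.02,0,0],"sy": [0.05,0.055,0.055,0.055,0.055,0.055,0.055,0.055,0,0],"sz": [-0.05,0,0,0,0,0,0,0,0,0],"rz": [0,0,0,0,0,0,0,0,0,0],"jaw": [0.75,0.75,0.75,0.75,0.75,0.75,0.75,0.75,0.75,0.75]})

```text
clock: 26.0
position: [0.3248, -0.3952, 0.1945]
tool_rot: [0.998, -0.06, 0.0, -0.0]
force: [0.8, 0.2, -0.3]
finger_gap: 0.754
grip_force: 0.0
```

```bash
python3 - <<'E'
from m import *
for n in("side","top"):
    p,d=imaging.capture(n);cv2.imwrite(f"pics/{n}9.png",p[:,:,::-1]);z=dict(p=p,d=d);X=cloud(n,d)
    for k,a in dict(jar=((.7,-.352),.05,.1,.12),tin=((.502,-.328),.05,.05,.065),shtop=((.601,-.34),.04,.083,.1),knob=((.532,.011),.04,.048,.07),rim=((.583,.23),.105,.114,.124),lid=((.533,.011),.105,.006,.07)).items(): print(n,k,disc(n,z,*a))
    r=np.hypot(X[...,0]-.583,X[...,1]-.23);m=(r<.17)&(r>.105)&(X[...,2]>.09)&(X[...,2]<.125)&(p.max(2)<70);E=X[m]
    a,b=E[E[:,0]>.583].mean(0),E[E[:,0]<.583].mean(0);print(n,a,b,np.degrees(np.arctan2(*(a-b)[[1,0]])))
a=cv2.imread("pics/side9.png")
cv2.imwrite("pics/c9.png",a)
E
```

```text
side jar [ 0.7007 -0.3512  0.0234  0.6995 -0.3499  0.1047]
side tin [ 0.502  -0.3283  0.0385  0.5016 -0.3289  0.0545]
side shtop [ 0.6007 -0.3375  0.0152  0.6014 -0.3372  0.0866]
side knob [0.5345 0.0103 0.0162 0.5328 0.0113 0.0554]
side rim [0.5859 0.2313 0.0991 0.5848 0.238  0.1172]
side lid [0.5335 0.0106 0.0936 0.528  0.0137 0.017 ]
side [0.7066 0.202  0.1111] [0.4628 0.2587 0.1112] -13.086961928119848
top jar None
top tin None
top shtop None
top knob [0.5299 0.0098 0.0163 0.5293 0.0103 0.0547]
top rim [0.5833 0.2304 0.0995 0.5833 0.2329 0.1167]
top lid [0.5266 0.0134 0.0944 0.5224 0.0125 0.0167]
top [0.7042 0.1992 0.1103] [0.4598 0.2573 0.1102] -13.359188541137858
```

View pics/c9.png

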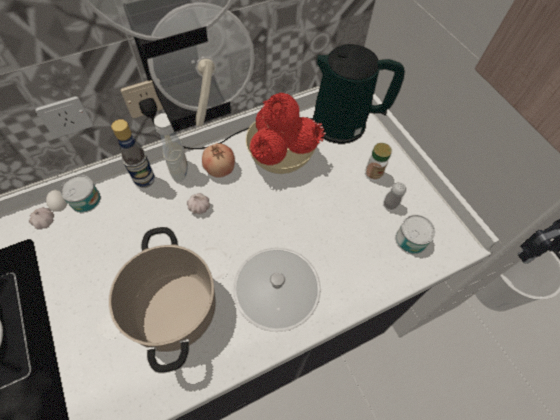

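The side picture shows the lid knob up at (277,288) beside the open pot at (162,300). The shaker stands upright at (396,195), between the jar (379,161) and the tin (415,234), and nothing else has moved. The lid gap is about 31 mm.

```bash
python3 -c "
from cell import ctrl, imaging, hand_in;print(hand_in())"
```

```text
the job is handed in; nothing more can be done
None
```

Handed in at about 26 s: the shaker stands upright midway between tin and jar, measured about 3 mm off their line. The lid lies knob up beside the pot, square between its ears, with a gap of about 31 mm. The cameras show the pot, tin and jar unmoved.

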